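# Line up the pivot pins by height on the storage board

### The job

Stand the four steel pins on the board's four painted marks, one centred on each mark, in order of height: the tallest on the mark next to the yellow casting, stepping down to the shortest next to the blue bin. Do not knock any pin over, and leave the casting and the bin where they stand.

Things in the scene. Friction and masses are not known exactly. Their poses are not given: they have to be found in the camera images.
- pin_65: loose bare-steel pivot pin, shortest of four alike (65, 90, 115, 140 mm), upright on the table, 65 mm tall overall. Round shank 36 mm in diameter; the top 12 mm is a flag plate 60 mm (its x axis) by 38 mm (its y axis), gripped across the 38 mm. Origin: centre of its underside, z up to the head. At most 0.8 kg.
- pin_90: loose bare-steel pivot pin, second shortest of four alike (65, 90, 115, 140 mm), upright on the table, 90 mm tall overall. Round shank 36 mm in diameter; the top 12 mm is a flag plate 60 mm (its x axis) by 38 mm (its y axis), gripped across the 38 mm. Origin: centre of its underside, z up to the head. At most 0.8 kg.
- pin_115: loose bare-steel pivot pin, second tallest of four alike (65, 90, 115, 140 mm), upright on the table, 115 mm tall overall. Round shank 36 mm in diameter; the top 12 mm is a flag plate 60 mm (its x axis) by 38 mm (its y axis), gripped across the 38 mm. Origin: centre of its underside, z up to the head. At most 0.8 kg.
- pin_140: loose bare-steel pivot pin, tallest of four alike (65, 90, 115, 140 mm), upright on the table, 140 mm tall overall. Round shank 36 mm in diameter; the top 12 mm is a flag plate 60 mm (its x axis) by 38 mm (its y axis), gripped across the 38 mm. Origin: centre of its underside, z up to the head. At most 0.8 kg.
- mark_1: painted mark 1 of four in a straight row 75 mm apart, counted from the +y end: white disc 60 mm across, red 40 mm centre, flat on a fixed wooden board (100 x 560 mm, top 18 mm above the table). End mark, next to the left (+y) end of the board. Origin: disc's centre on the board's top; x across the row (away from the robot), y along the row, z up.
- mark_2: painted mark 2 of four in a straight row 75 mm apart, counted from the +y end: white disc 60 mm across, red 40 mm centre, flat on a fixed wooden board (100 x 560 mm, top 18 mm above the table). Origin: disc's centre on the board's top; x across the row (away from the robot), y along the row, z up.
- mark_3: painted mark 3 of four in a straight row 75 mm apart, counted from the +y end: white disc 60 mm across, red 40 mm centre, flat on a fixed wooden board (100 x 560 mm, top 18 mm above the table). Origin: disc's centre on the board's top; x across the row (away from the robot), y along the row, z up.
- mark_4: painted mark 4 of four in a straight row 75 mm apart, counted from the +y end: white disc 60 mm across, red 40 mm centre, flat on a fixed wooden board (100 x 560 mm, top 18 mm above the table). End mark, next to the right (-y) end of the board. Origin: disc's centre on the board's top; x across the row (away from the robot), y along the row, z up.
- casting: loose yellow-painted clevis casting (64 x 64 mm base, two upright lugs, 65 mm high), standing on the board at one end of the row, its centre about 112 mm beyond the nearest end mark; which end varies. It shows the tall end. Origin at the centre of its underside. Must not be shifted.
- bin: loose small blue open-fronted parts bin (80 mm along its x, 75 mm wide, 55 mm high) with a few small parts in it, standing on the board at the other end of the row, its centre about 112 mm beyond the end mark there. Origin at the centre of its underside. Must not be shifted.
Not all that is in view belongs to the job. What is shaped like the pin_90 but red is not meant.

How it is judged:
By the outcome, as a careful person would: the job done as asked, in the order asked, and still so for the second after the job is handed in, with the robot touching nothing.
It also fails if it takes over 128 s, if anything falls off the work surface, if the arm or the gripper's body presses on something with over 40 N, if the wrist force passes 120 N, or if a joint passes its speed limit or range.

### The arm

A 6-joint arm with a two-finger parallel gripper is mounted at the origin on the work surface. World frame = base frame: x ahead of the robot, y to its left, z up, the work surface at z = 0. Lengths are in mm, angles in rad, forces in N, time in s.
With the tool pointing down it reaches from about 350 to 975 mm from the base axis. Payload 7.1 kg.
Tool frame: the origin (TCP) lies midway between the tips of the shut fingers; the grasp point (between the pads) lies ctrl.grip_point_offset behind it (ctrl.grip_point_offset is the distance from the TCP to the grasp point, in mm); z points along the fingers, y is the line along which they close (so a half turn about z gives the same grasp; the last joint's range is limited). The gripper opens to 88 mm and grips with 3 to 60 N. Pads are 20 mm wide; open, the fingers measure 115 mm over their backs; the gripper's body (75 mm by 178 mm) begins 61 mm behind the grasp point.
Start: joints at [-1.312, 0.423, 1.63, -0, 1.089, -0.019], TCP at [171.419, -601.016, 222.675] pointing down, gripper open.
Joint ranges: [-3, 3], [-0.9, 2.11], [0.09, 2.58], [-1.31, 4.45], [0.11, 2.69], [-2.54, 2.54]. Speed limits (rad/s): [2.39, 2.39, 3.01, 3.14, 3.14, 3.14].

### API

Orientations are given as a rotation vector (axis times angle).
In Python, from workcell import ctrl gives the robot as it stands.
- The arm moves only by the tool apply_moves, never from a script. Its argument "targets" is a list of rows, each an object of numbers: "tx", "ty", "tz": the shift along the world's x, y, z in m; "spin": the turn about the world's z in degrees. In form: [{"tx": .., "ty": .., "tz": .., "spin": ..}, ...]. A call has exactly 8 rows; each row is the pose to reach, as a shift and turn from the pose commanded when the call began; what a row does not reach only later rows make up. A row lasts 1/10 s, in which the tool goes at most 50 mm and 8.59 degrees, less where a joint would pass 70% of its speed; a pose out of reach is approached as far as the arm can. A call with a gripper value outside its range is refused whole. "gripper" is the closure, from -1 (fully open) to 1 (shut), set as the call begins (left out, the last holds). The fingers move at their own pace and stop on an object; the grip force is fixed at half the most. Time passes only in rows, so rows that repeat a pose let the fingers close, or fill a call up. It gives the time, the measured TCP pose, the force, the opening and the grip force at its end, in the units of the state.
- ctrl.get_obs(): the state, without advancing time (a new reading comes with each control period).
- ctrl.get_image(name): name is "scene" or "top"; returns the picture (480x640x3 uint8, red, green, blue); there is no depth.
- ctrl.get_calibration(name): a dict with "fov_y" (degrees; the focal length in pixels is half the picture's height over the tangent of half this angle, whatever the lens; pixels are square), "cx", "cy" (the principal point, pixels), "rvec" (rotation vector, rad) and "tvec" (3), from world to camera coordinates, as OpenCV has them. Camera axes: x right, y down, z forward; pixel columns grow to the right and rows downward; lengths in mm; the calibration is good to about 2 mm. A picture is of the moment at which its call begins. get_calibration takes no time and is no camera call.
- ctrl.close_job(): hands the job in; it is judged then, once.
Trained networks look in the newest picture that a camera, given by its name, has taken for a name from the list of things; names that differ only in an ending like _2 or _b are one class to them, and where a whole thing is asked for, a point or a joint stands for the part that bears it (a point fixed in the world has none). Each returns a list of dicts, best first, with "score" (0 to 1); they miss things now and then, are a little off and sometimes report something else, mostly with a low value. They report only what shows in the picture. A call takes as long as a camera call. They do not tell look-alikes from the thing itself.
- ctrl.outline_of(name, camera): "pixels" (480x640 bool, what is visible of it) and "box" ([left, top, right, bottom] in pixels, round what is visible of it).
- ctrl.pinpoint(name, camera): "uv" ([column, row] in pixels: a listed point, or the origin of a listed thing).
The state is a dict: "t": time; "qpos": joint angles; "qvel": joint speeds; "joint_torque": joint torques, N m; "ee_pos": TCP position; "orientation": TCP orientation; "ft_force": force on the tool from outside, world axes, zero at the start; "moment": the same for the moment, N m; "width": finger opening in mm; "grasp_force": force on a finger pad.
Only numpy, scipy, OpenCV 4.12 (cv2) and the standard library are available. Lean on these libraries where they do the work, as an engineer would, in place of code of your own. Each camera call takes 0.05 s, during which the arm holds its last target. There are 200 camera calls.

## Working session

There is one attempt and no reset: what is moved stays moved. The work goes in short steps, Python scripts to look and compute and a tool call to move; the robot and the scene stay as the last step left them, time stands still between calls to the robot, and variables do not carry over. Pictures are saved under pics/ and viewed, at most 14 in all, crops included, and the job is handed in when it is done.

Besides the shell and the picture viewer there is one more tool, called after "Call:" as a command line: name --argument value ..., lists and objects as JSON in quotes. apply_moves: Moves the arm, as the interface text tells. Its arguments: {"type":"object","properties":{"targets":{"type":"array"},"gripper":{"type":"number"}},"required":["targets"]}

```bash
mkdir -p pics; cat > h.py <<'E'
import numpy as np, cv2
from workcell import ctrl
def cal(n):
    c=ctrl.get_calibration(n); f=240/np.tan(np.radians(c['fov_y'])/2)
    K=np.array([[f,0,c['cx']],[0,f,c['cy']],[0,0,1.]])
    return K,cv2.Rodrigues(np.array(c['rvec'],float))[0],np.array(c['tvec'],float).ravel()
def ray(n,uv,z):
    K,R,t=cal(n); d=R.T@np.linalg.inv(K)@np.array([uv[0],uv[1],1.]); o=-R.T@t
    return (o+d*(z-o[2])/d[2])
def proj(n,P):
    K,R,t=cal(n); p=K@(R@np.asarray(P,float)+t); return p[:2]/p[2]
def shot(n,f):
    im=ctrl.get_image(n); cv2.imwrite('pics/'+f,im[:,:,::-1]); return im
E
python3 - <<'E'
from h import *
print(ctrl.grip_point_offset, {k:np.round(v,3) for k,v in ctrl.get_obs().items()})
for c in('scene','top'):
    shot(c,c+'0.png'); K,R,t=cal(c); print(c,K[0,0],ctrl.get_calibration(c),-R.T@t)
    for n in('pin_65','pin_90','pin_115','pin_140','mark_1','casting','bin'):
        for d in ctrl.outline_of(n,c): print(c,n,'O',round(d['score'],2),np.round(d['box']))
        for d in ctrl.pinpoint(n,c): print(c,n,'P',round(d['score'],2),np.round(d['uv'],1),np.round(ray(c,d['uv'],18 if n[0] in'mcb' else 0)[:2]))
E
```

```text
18.700000000000003 {'t': np.float64(0.0), 'qpos': array([-1.312,  0.424,  1.631,  0.   ,  1.089, -0.019]), 'qvel': array([ 0.001, -0.   , -0.001, -0.   ,  0.001, -0.001]), 'joint_torque': array([ 3.0000e-03, -5.4462e+01, -2.7367e+01,  6.4000e-02,  2.3000e-02,
       -0.0000e+00]), 'ee_pos': array([ 171.287, -600.487,  221.895]), 'orientation': array([-3.11 , -0.435,  0.   ]), 'ft_force': array([0.232, 0.395, 0.071]), 'moment': array([ 0.002,  0.037, -0.019]), 'grasp_force': np.float64(0.0), 'width': np.float64(88.236)}
scene 597.9492310885664 {'fov_y': 43.73827596971614, 'cx': 325.23203529369164, 'cy': 236.58180868017297, 'rvec': array([ 1.90626708,  1.22370504, -0.62009352]), 'tvec': array([-221.95827284, -236.86813632, 1482.44677598])} [1309.94004135 -365.53068396  673.39798013]
scene pin_65 O 0.97 [348. 174. 381. 234.]
scene pin_65 O 0.93 [239. 177. 264. 225.]
scene pin_65 O 0.89 [196. 215. 228. 274.]
scene pin_65 O 0.85 [125. 205. 163. 287.]
scene pin_65 O 0.68 [164. 190. 204. 240.]
scene pin_65 O 0.66 [251. 204. 282. 262.]
scene pin_65 O 0.64 [417. 166. 448. 207.]
scene pin_65 P
[... 5575 characters left out ...]
4] [ 469. -180.]
top pin_140 P 0.78 [265.8 253.7] [474. 103.]
top pin_140 P 0.74 [470.5 260.1] [ 459. -294.]
top pin_140 P 0.73 [298.8 313. ] [360.  40.]
top pin_140 P 0.64 [360. 314.] [357. -77.]
top mark_1 O 0.93 [243. 163. 280. 188.]
top mark_1 O 0.92 [286. 156. 316. 187.]
top mark_1 O 0.72 [324. 152. 353. 186.]
top mark_1 O 0.71 [363. 148. 394. 181.]
top mark_1 P 0.97 [262.2 179. ] [617. 109.]
top mark_1 P 0.86 [378.5 158.7] [ 656. -116.]
top mark_1 P 0.73 [297.6 169.8] [635.  41.]
top mark_1 P 0.56 [335.7 165.2] [644. -33.]
top casting O 0.61 [172. 161. 220. 199.]
top casting P 0.79 [199.8 180.3] [615. 229.]
top bin O 0.67 [412. 124. 461. 182.]
top bin P 0.57 [435.6 157.4] [ 659. -228.]
```

View pics/scene0.png

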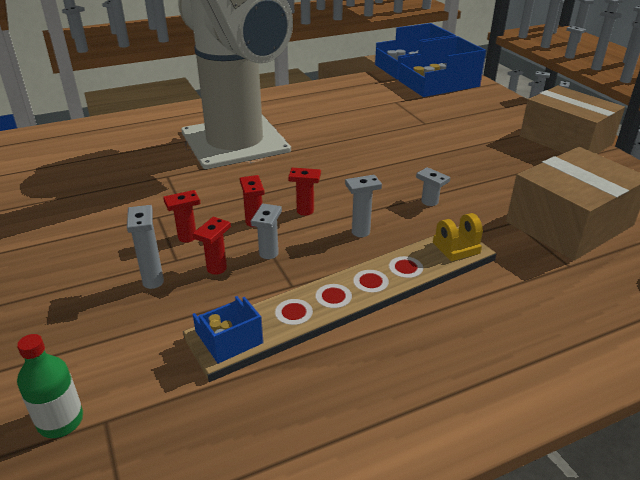

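View pics/top0.png

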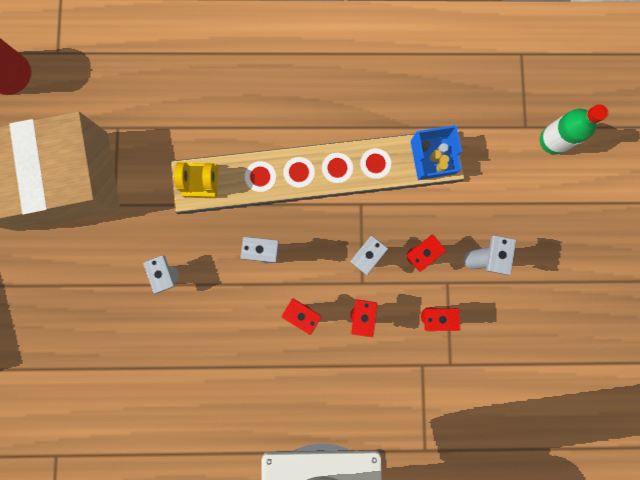

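Scene picture: the four steel pins stand at px (145,247), (267,232), (362,206), (432,187). The red look-alikes are at (183,215), (213,246), (252,201), (304,190). In the top view the steel ones are at (502,254) for the 140, (260,249) for the 115, (369,254) for the 90 and (158,273) for the 65. The casting is at the +y end (196,180) and the bin at the −y end (437,154), so mark_1 gets 140, mark_2 115, mark_3 90 and mark_4 65.

Next I fit poses with a silhouette model in both views, testing all heights, and make one crop to confirm.

```bash
cat >> h.py <<'E'
from scipy.optimize import minimize
def model(n,x,y,a,h,z0=0):
    m=np.zeros((480*4,640*4),np.uint8); c,s=np.cos(a),np.sin(a)
    def hull(P):
        q=np.array([proj(n,p) for p in P])*4+1.5
        cv2.fillConvexPoly(m,cv2.convexHull(q.astype(np.float32)).round().astype(np.int32),255)
    hull([(x+c*u-s*v,y+s*u+c*v,z0+w) for u in(-30,30) for v in(-19,19) for w in(h-12,h)])
    hull([(x+18*np.cos(t),y+18*np.sin(t),z0+w) for t in np.linspace(0,6.28,24) for w in(0,h-12)])
    return cv2.GaussianBlur(cv2.resize(m,(640,480),interpolation=cv2.INTER_AREA).astype(float)/255,(0,0),1)
def grey(im,center,r=55):
    hsv=cv2.cvtColor(im,cv2.COLOR_RGB2HSV); m=((hsv[:,:,1]<70)&(hsv[:,:,2]>60)).astype(np.uint8)
    w=np.zeros_like(m); cv2.circle(w,tuple(int(v) for v in center),r,1,-1); m&=w
    m=cv2.morphologyEx(m,cv2.MORPH_CLOSE,np.ones((5,5),np.uint8))
    k,l,st,_=cv2.connectedComponentsWithStats(m)
    i=1+np.argmax(st[1:,4]); return cv2.GaussianBlur((l==i).astype(float),(0,0),1)
def fit(ims,x,y,h,z0=0,cams=('scene','top')):
    obs={c:grey(ims[c],proj(c,(x,y,z0+h/2))) for c in cams}
    f=lambda p:sum(((model(c,p[0],p[1],p[2],h,z0)-obs[c])**2).sum() for c in cams)
    best=None
    for a in np.arange(0,3.1,.52):
        if best is None or f((x,y,a))<best[0]: best=(f((x,y,a)),a)
    r=minimize(f,(x,y,best[1]),method='Nelder-Mead',options=dict(initial_simplex=[(x,y,best[1]),(x+8,y,best[1]),(x,y+8,best[1]),(x,y,best[1]+.3)],xatol=.05,fatol=.05,maxiter=120))
    return r.x,r.fun
def redblobs(im,n):
    hsv=cv2.cvtColor(im,cv2.COLOR_RGB2HSV); m=(((hsv[:,:,0]<8)|(hsv[:,:,0]>172))&(hsv[:,:,1]>150)&(hsv[:,:,2]>50)).astype(np.uint8)
    k,l,st,ce=cv2.connectedComponentsWithStats(m)
    return [(ray(n,ce[i],18)[:2],st[i,4]) for i in range(1,k) if st[i,4]>150]
E
python3 - <<'E'
from h import *
ims={c:ctrl.get_image(c) for c in('scene','top')}
for c in ims:
    for p,a in redblobs(ims[c],c):
        if 590<p[0]<690 and abs(p[1])<150: print(c,'mark',p.round(1),a)
for x,y,h0 in((459,-294,140),(474,100,115),(463,-87,90),(432,292,65)):
    for h in(65,90,115,140):
        if abs(h-h0)>25: continue
        p,e=fit(ims,x,y,h); print(h0,h,p[:2].round(1),np.degrees(p[2]).round(1),round(e,1),*[ (c,fit(ims,*p[:2],h,0,(c,))[0][:2].round(1)) for c in ims if h==h0])
big=[cv2.resize(ims['scene'][165:295,115:455],None,fx=2.3,fy=2.3,interpolation=cv2.INTER_CUBIC)]
cv2.imwrite('pics/crop.png',big[0][:,:,::-1])
E
```

```text
scene mark [622.4 112.7] 236
scene mark [631.   38.1] 252
scene mark [638.9 -36.4] 280
scene mark [ 647.5 -111. ] 312
top mark [ 647.9 -109.5] 290
top mark [639.6 -35.2] 289
top mark [631.2  39.4] 296
top mark [622.7 113.8] 295Traceback (most recent call last):
  File "<stdin>", line 9, in <module>
  File "h.py", line 35, in fit
    r=minimize(f,(x,y,best[1]),method='Nelder-Mead',options=dict(initial_simplex=[(x,y,best[1]),(x+8,y,best[1]),(x,y+8,best[1]),(x,y,best[1]+.3)],xatol=.05,fatol=.05,maxiter=120))
    res = _minimize_neldermead(fun, x0, args, callback, bounds=bounds,
                               **options)
    fxr = func(xr)
    fx = function(np.copy(x), *(wrapper_args + args))
  File "h.py", line 31, in <lambda>
    f=lambda p:sum(((model(c,p[0],p[1],p[2],h,z0)-obs[c])**2).sum() for c in cams)
               ~~~^^^^^^^^^^^^^^^^^^^^^^^^^^^^^^^^^^^^^^^^^^^^^^^^^^^^^^^^^^^^^^^^
  File "h.py", line 31, in <genexpr>
    f=lambda p:sum(((model(c,p[0],p[1],p[2],h,z0)-obs[c])**2).sum() for c in cams)
                     ~~~~~^^^^^^^^^^^^^^^^^^^^^^^
  File "h.py", line 21, in model
    hull([(x+18*np.cos(t),y+18*np.sin(t),z0+w) for t in np.linspace(0,6.28,24) for w in(0,h-12)])
    ~~~~^^^^^^^^^^^^^^^^^^^^^^^^^^^^^^^^^^^^^^^^^^^^^^^^^^^^^^^^^^^^^^^^^^^^^^^^^^^^^^^^^^^^^^^^^
  File "h.py", line 18, in hull
    q=np.array([proj(n,p) for p in P])*4+1.5
                ~~~~^^^^^
  File "h.py", line 11, in proj
    K,R,t=cal(n); p=K@(R@np.asarray(P,float)+t); return p[:2]/p[2]
          ~~~^^^
  File "h.py", line 4, in cal
    c=ctrl.get_calibration(n); f=240/np.tan(np.radians(c['fov_y'])/2)
ValueError: time passes only in moves, steps and waits
```

```bash
sed -i 's/^def cal(n)/import functools\n@functools.cache\ndef cal(n)/' h.py
python3 - <<'E'
from h import *
ims={c:ctrl.get_image(c) for c in('scene','top')}
cv2.imwrite('pics/crop.png',cv2.resize(ims['scene'][165:295,115:455],None,fx=2.3,fy=2.3,interpolation=cv2.INTER_CUBIC)[:,:,::-1])
for x,y,h0 in((459,-294,140),(474,100,115),(463,-87,90),(432,292,65)):
    for h in(65,90,115,140):
        if abs(h-h0)>25: continue
        p,e=fit(ims,x,y,h); print(h0,h,p[:2].round(1),np.degrees(p[2]).round(1),round(e,1),*[ (c,fit(ims,*p[:2],h,0,(c,))[0].round(2)) for c in ims if h==h0])
print(ctrl.get_obs()['t'])
E
```

```text
140 115 [ 460.2 -299.4] -3.6 532.6
140 140 [ 460.1 -298. ] -12.1 35.9 ('scene', array([ 4.6007e+02, -2.9818e+02, -1.9000e-01])) ('top', array([ 4.6014e+02, -2.9688e+02, -2.2000e-01]))
115 90 [473.5 104. ] 80.2 522.2
115 115 [473.4 102.2] 83.5 14.3 ('scene', array([473.67, 101.56,   1.48])) ('top', array([473.82, 102.57,   1.46]))
115 140 [473.3 100.4] 82.7 551.2
90 65 [465.  -87.2] 148.8 364.8
90 90 [464.4 -85.5] 141.2 12.4 ('scene', array([464.17, -85.81,   2.47])) ('top', array([464.74, -85.07,   2.45]))
90 115 [463.6 -84.6] 148.7 445.0
65 65 [434.1 287.4] 21.1 31.5 ('scene', array([4.3440e+02, 2.8575e+02, 3.5000e-01])) ('top', array([4.3466e+02, 2.8803e+02, 3.8000e-01]))
65 90 [435.  283.9] 176.2 567.3
1.7
```

View pics/crop.png

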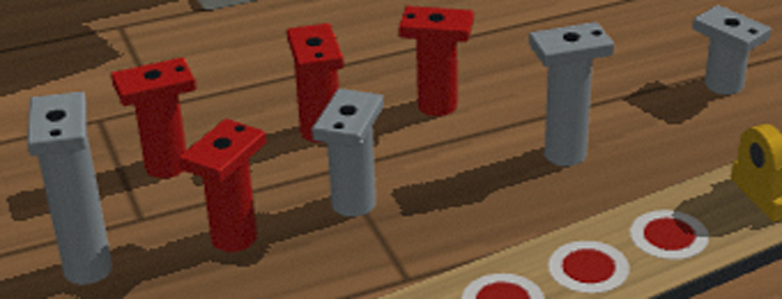

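The crop shows four grey pins: (68,190) tallest, (348,150) second shortest, (570,95) second tallest, (730,50) shortest. The four red ones at (152,115), (225,185), (315,85), (437,60) are look-alikes and stay put. The silhouette fit settles the heights clearly, since a wrong height fits more than 10 times worse. I take pin_140 first.

Call:
apply_moves --targets '[{"tx": 0.02,"ty": 0.02,"tz": 0.005,"spin": -4},{"tx": 0.05,"ty": 0.053,"tz": 0.01,"spin": -8},{"tx": 0.083,"ty": 0.087,"tz": 0.015,"spin": -12},{"tx": 0.116,"ty": 0.121,"tz": 0.02,"spin": -16},{"tx": 0.149,"ty": 0.155,"tz": 0.022,"spin": -20},{"tx": 0.182,"ty": 0.19,"tz": 0.022,"spin": -24},{"tx": 0.215,"ty": 0.225,"tz": 0.022,"spin": -28},{"tx": 0.245,"ty": 0.26,"tz": 0.022,"spin": -28}]' --gripper -1

```text
t: 2.5
ee_pos: [417.7, -339.5, 245.0]
orientation: [3.123, -0.334, 0.001]
ft_force: [0.3, 0.2, 0.7]
width: 88.0
grasp_force: 0.0
```

Call:
apply_moves --targets '[{"tx": 0.02,"ty": 0.02,"tz": 0,"spin": 0},{"tx": 0.036,"ty": 0.036,"tz": 0,"spin": 0},{"tx": 0.0437,"ty": 0.0433,"tz": 0,"spin": 0},{"tx": 0.0437,"ty": 0.0433,"tz": -0.01,"spin": 0},{"tx": 0.0437,"ty": 0.0433,"tz": -0.035,"spin": 0},{"tx": 0.0437,"ty": 0.0433,"tz": -0.05,"spin": 0},{"tx": 0.0437,"ty": 0.0433,"tz": -0.06,"spin": 0},{"tx": 0.0437,"ty": 0.0433,"tz": -0.06,"spin": 0}]'

```text
t: 3.3
ee_pos: [458.6, -297.9, 182.9]
orientation: [-3.123, 0.332, 0.005]
ft_force: [0.3, -0.2, 0.9]
width: 87.3
grasp_force: 0.0
```

```bash
python3 -c "
from h import *
o=ctrl.get_obs();print(o['ee_pos'],o['orientation'],o['ft_force'])"
```

```text
[ 458.61089992 -297.88459376  182.93975049] [-3.12259706  0.3322581   0.00450264] [ 0.29717961 -0.23960885  0.870562  ]
```

Call:
apply_moves --targets '[{"tx": 0.0015,"ty": 0,"tz": -0.02,"spin": 0},{"tx": 0.0015,"ty": 0,"tz": -0.04,"spin": 0},{"tx": 0.0015,"ty": 0,"tz": -0.055,"spin": 0},{"tx": 0.0015,"ty": 0,"tz": -0.063,"spin": 0},{"tx": 0.0015,"ty": 0,"tz": -0.067,"spin": 0},{"tx": 0.0015,"ty": 0,"tz": -0.067,"spin": 0},{"tx": 0.0015,"ty": 0,"tz": -0.067,"spin": 0},{"tx": 0.0015,"ty": 0,"tz": -0.067,"spin": 0}]'

```text
t: 4.1
ee_pos: [462.1, -298.1, 118.5]
orientation: [3.124, -0.331, 0.002]
ft_force: [-0.5, 0.2, 0.3]
width: 88.0
grasp_force: 0.0
```

Call:
apply_moves --targets '[{"tx": 0,"ty": 0,"tz": 0,"spin": 0},{"tx": 0,"ty": 0,"tz": 0,"spin": 0},{"tx": 0,"ty": 0,"tz": 0,"spin": 0},{"tx": 0,"ty": 0,"tz": 0,"spin": 0},{"tx": 0,"ty": 0,"tz": 0,"spin": 0},{"tx": 0,"ty": 0,"tz": 0,"spin": 0},{"tx": 0,"ty": 0,"tz": 0,"spin": 0},{"tx": 0,"ty": 0,"tz": 0,"spin": 0}]' --gripper 0.3

```text
t: 4.9
ee_pos: [461.6, -297.6, 117.7]
orientation: [-3.124, 0.331, 0.0]
ft_force: [-0.8, 0.8, 0.0]
width: 37.8
grasp_force: 30.0
```

Call:
apply_moves --targets '[{"tx": 0,"ty": 0,"tz": 0.005,"spin": 0},{"tx": 0,"ty": 0,"tz": 0.02,"spin": 0},{"tx": 0,"ty": 0,"tz": 0.045,"spin": 0},{"tx": 0,"ty": 0,"tz": 0.075,"spin": 0},{"tx": 0,"ty": 0,"tz": 0.1,"spin": 0},{"tx": 0.0,"ty": 0.0,"tz": 0.12,"spin": 4},{"tx": 0.005,"ty": 0.015,"tz": 0.128,"spin": 10},{"tx": 0.015,"ty": 0.04,"tz": 0.13,"spin": 18}]'

```text
t: 5.7
ee_pos: [476.4, -258.3, 248.7]
orientation: [3.136, 0.166, 0.001]
ft_force: [0.3, 0.5, -6.3]
width: 37.9
grasp_force: 30.0
```

```bash
python3 -c "
from h import *
o=ctrl.get_obs();print(o['ee_pos'],o['orientation'],o['ft_force'],o['moment'],o['width'],o['qpos'])"
```

```text
[ 476.36728113 -258.34864703  248.65301797] [3.13613762e+00 1.66253297e-01 1.13278962e-03] [ 0.28530682  0.45659579 -6.28469741] [0.0341182 0.0484981 0.0520321] 37.86949253152591 [-5.18614836e-01  2.70028820e-01  1.79130677e+00 -5.60234682e-04
  1.07908175e+00  9.46520625e-01]
```

Call:
apply_moves --targets '[{"tx": 0.013,"ty": 0.033,"tz": 0,"spin": 8},{"tx": 0.027,"ty": 0.069,"tz": 0,"spin": 16},{"tx": 0.041,"ty": 0.105,"tz": 0,"spin": 24},{"tx": 0.055,"ty": 0.141,"tz": 0,"spin": 32},{"tx": 0.069,"ty": 0.177,"tz": 0,"spin": 40},{"tx": 0.083,"ty": 0.213,"tz": 0,"spin": 48},{"tx": 0.097,"ty": 0.249,"tz": 0,"spin": 56},{"tx": 0.11,"ty": 0.28,"tz": 0,"spin": 63}]'

```text
t: 6.5
ee_pos: [586.1, 24.2, 247.0]
orientation: [-2.584, -1.785, 0.002]
ft_force: [0.8, -0.4, -6.6]
width: 38.0
grasp_force: 30.0
```

Call:
apply_moves --targets '[{"tx": 0.01,"ty": 0.027,"tz": 0,"spin": 7},{"tx": 0.02,"ty": 0.053,"tz": 0,"spin": 14},{"tx": 0.028,"ty": 0.075,"tz": 0,"spin": 20},{"tx": 0.034,"ty": 0.088,"tz": 0,"spin": 25},{"tx": 0.0354,"ty": 0.0924,"tz": -0.005,"spin": 27.2},{"tx": 0.0354,"ty": 0.0924,"tz": -0.025,"spin": 27.2},{"tx": 0.0354,"ty": 0.0924,"tz": -0.05,"spin": 27.2},{"tx": 0.0354,"ty": 0.0924,"tz": -0.065,"spin": 27.2}]'

```text
t: 7.3
ee_pos: [620.2, 114.4, 180.0]
orientation: [-2.098, -2.335, 0.005]
ft_force: [-0.6, 0.2, -6.0]
width: 37.9
grasp_force: 30.0
```

```bash
cat > chk.py <<'E'
import sys
from h import *
x,y,h,z0=map(float,sys.argv[1:5])
ims={c:ctrl.get_image(c) for c in('scene','top')}
o=ctrl.get_obs();print(o['t'],o['ee_pos'].round(1),o['orientation'].round(3),o['ft_force'].round(1),round(float(o['width']),1))
for cams in(('scene',),('top',),('scene','top')):
    p,e=fit(ims,x,y,h,z0,cams); print(cams,p[:2].round(1),np.degrees(p[2]).round(1),round(e,1))
if len(sys.argv)>5:
    cv2.imwrite('pics/'+sys.argv[5],np.hstack([cv2.resize(ims['scene'][150:390,100:500],(800,480)),])[:,:,::-1])
E
python3 chk.py 622 113 140 82.7 a.png
```

```text
7.4 [619.7 114.2 179.6] [-2.097 -2.334  0.008] [-1.   0.2 -7.3] 38.1
('scene',) [646.7  93.3] 97.5 728.7
('top',) [652.8 127.7] 112.9 6286.8
('scene', 'top') [645.7  94.5] 98.2 7093.5
```

View pics/a.png

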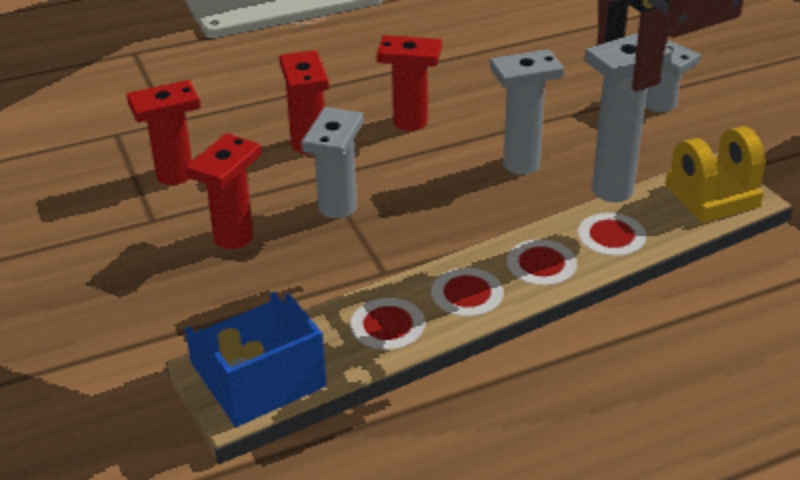

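The scene crop shows pin_140 hanging upright above mark_1, with its base at (614,193) and the mark at (612,233). I lower it to just above the board and let it settle.

Call:
apply_moves --targets '[{"tx": 0,"ty": 0,"tz": -0.015,"spin": 0},{"tx": 0,"ty": 0,"tz": -0.03,"spin": 0},{"tx": 0,"ty": 0,"tz": -0.038,"spin": 0},{"tx": 0,"ty": 0,"tz": -0.04,"spin": 0},{"tx": 0,"ty": 0,"tz": -0.04,"spin": 0},{"tx": 0,"ty": 0,"tz": -0.04,"spin": 0},{"tx": 0,"ty": 0,"tz": -0.04,"spin": 0},{"tx": 0,"ty": 0,"tz": -0.04,"spin": 0}]'

```text
t: 8.2
ee_pos: [622.3, 114.7, 143.3]
orientation: [2.099, 2.336, 0.001]
ft_force: [-0.4, -0.4, -6.7]
width: 37.7
grasp_force: 30.0
```

```bash
python3 -c "
from h import *
for i in range(3):
    im=ctrl.get_image('scene'); o=ctrl.get_obs();print(o['ee_pos'],o['qpos'])
# shank centreline columns near base
cv2.imwrite('pics/b.png',cv2.resize(im[180:300,330:490],(800,600),interpolation=cv2.INTER_CUBIC)[:,:,::-1])
print(proj('scene',(622.5,113.3,18)),[proj('scene',(622.5+dx,113.3+dy,25)).round(1) for dx,dy in((0,0),(10,0),(0,10))])
"
```

```text
[622.26519024 114.72892904 143.14661103] [ 1.63525810e-01  5.28364196e-01  1.66558797e+00 -2.04530631e-05
  9.46861367e-01  5.67861409e-02]
[622.2039201  114.74504763 143.06486392] [1.63546951e-01 5.28450246e-01 1.66566630e+00 2.93052454e-05
 9.46834414e-01 5.67515812e-02]
[622.12708462 114.69857548 142.95395034] [ 1.63507931e-01  5.28578825e-01  1.66575115e+00 -5.16022621e-06
  9.46855173e-01  5.67991399e-02]
[405.92485384 266.25247762] [array([406.3, 263.1]), array([409.2, 266.4]), array([411.2, 261.7])]
```

View pics/b.png

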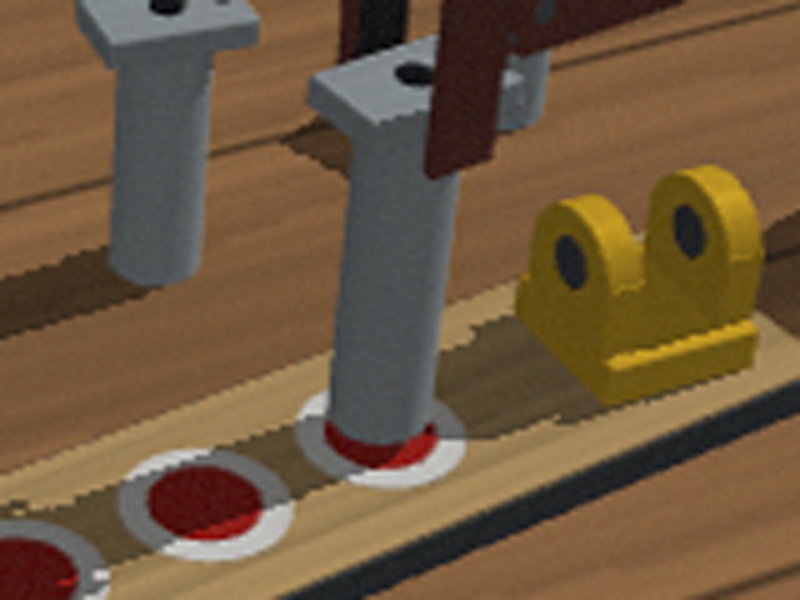

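The pin's base centre is over the mark's red centre (380,435 in the enlargement), about 7 mm above the board. I lower it onto the board.

Call:
apply_moves --targets '[{"tx": 0,"ty": 0,"tz": -0.003,"spin": 0},{"tx": 0,"ty": 0,"tz": -0.005,"spin": 0},{"tx": 0,"ty": 0,"tz": -0.006,"spin": 0},{"tx": 0,"ty": 0,"tz": -0.007,"spin": 0},{"tx": 0,"ty": 0,"tz": -0.007,"spin": 0},{"tx": 0,"ty": 0,"tz": -0.007,"spin": 0},{"tx": 0,"ty": 0,"tz": -0.007,"spin": 0},{"tx": 0,"ty": 0,"tz": -0.007,"spin": 0}]'

```text
t: 9.15
ee_pos: [622.0, 114.7, 135.7]
orientation: [-2.1, -2.337, -0.0]
ft_force: [0.4, 0.4, -5.0]
width: 37.8
grasp_force: 30.0
```

Call:
apply_moves --targets '[{"tx": 0,"ty": 0,"tz": 0,"spin": 0},{"tx": 0,"ty": 0,"tz": 0,"spin": 0},{"tx": 0,"ty": 0,"tz": 0,"spin": 0},{"tx": 0,"ty": 0,"tz": 0,"spin": 0},{"tx": 0,"ty": 0,"tz": 0,"spin": 0},{"tx": 0,"ty": 0,"tz": 0.005,"spin": 0},{"tx": 0,"ty": 0,"tz": 0.02,"spin": 0},{"tx": 0,"ty": 0,"tz": 0.04,"spin": 0}]' --gripper -1

```text
t: 9.95
ee_pos: [621.6, 114.6, 176.2]
orientation: [-2.099, -2.336, 0.002]
ft_force: [-0.3, -0.2, -0.0]
width: 87.6
grasp_force: 0.0
```

Call:
apply_moves --targets '[{"tx": 0,"ty": 0,"tz": 0.015,"spin": 0},{"tx": -0.02,"ty": -0.002,"tz": 0.02,"spin": -2},{"tx": -0.05,"ty": -0.005,"tz": 0.02,"spin": -5},{"tx": -0.08,"ty": -0.008,"tz": 0.02,"spin": -8},{"tx": -0.115,"ty": -0.01,"tz": 0.01,"spin": -11},{"tx": -0.14,"ty": -0.0125,"tz": 0,"spin": -12.6},{"tx": -0.1485,"ty": -0.0125,"tz": -0.01,"spin": -12.6},{"tx": -0.1485,"ty": -0.0125,"tz": -0.02,"spin": -12.6}]'

```text
t: 10.75
ee_pos: [473.6, 102.3, 156.0]
orientation: [2.342, 2.093, 0.002]
ft_force: [0.1, -0.2, -0.6]
width: 87.7
grasp_force: 0.0
```

Call:
apply_moves --targets '[{"tx": 0,"ty": 0,"tz": -0.015,"spin": 0},{"tx": 0,"ty": 0,"tz": -0.03,"spin": 0},{"tx": 0,"ty": 0,"tz": -0.045,"spin": 0},{"tx": 0,"ty": 0,"tz": -0.057,"spin": 0},{"tx": 0,"ty": 0,"tz": -0.0637,"spin": 0},{"tx": 0,"ty": 0,"tz": -0.0637,"spin": 0},{"tx": 0,"ty": 0,"tz": -0.0637,"spin": 0},{"tx": 0,"ty": 0,"tz": -0.0637,"spin": 0}]'

```text
t: 11.55
ee_pos: [474.1, 102.3, 92.5]
orientation: [2.343, 2.092, 0.002]
ft_force: [0.2, -0.5, 0.9]
width: 88.1
grasp_force: 0.0
```

```bash
python3 chk.py 622.5 113.3 140 18
```

```text
11.65 [474.  102.3  92.6] [2.343e+00 2.092e+00 2.000e-03] [-0.7 -1.1  0.2] 88.0
('scene',) [623.1 111. ] 99.3 430.0
('top',) [617.2 113. ] 93.0 2326.4
('scene', 'top') [619.4 113.5] 95.0 2787.2
```

Call:
apply_moves --targets '[{"tx": 0,"ty": 0,"tz": 0,"spin": 0},{"tx": 0,"ty": 0,"tz": 0,"spin": 0},{"tx": 0,"ty": 0,"tz": 0,"spin": 0},{"tx": 0,"ty": 0,"tz": 0,"spin": 0},{"tx": 0,"ty": 0,"tz": 0,"spin": 0},{"tx": 0,"ty": 0,"tz": 0,"spin": 0},{"tx": 0,"ty": 0,"tz": 0,"spin": 0},{"tx": 0,"ty": 0,"tz": 0,"spin": 0}]' --gripper 0.3

```text
t: 12.45
ee_pos: [473.7, 102.2, 92.0]
orientation: [2.343, 2.092, 0.0]
ft_force: [0.9, -0.3, -1.2]
width: 37.5
grasp_force: 30.0
```

Call:
apply_moves --targets '[{"tx": 0,"ty": 0,"tz": 0.005,"spin": 0},{"tx": 0,"ty": 0,"tz": 0.025,"spin": 0},{"tx": 0,"ty": -0.01,"tz": 0.045,"spin": 0},{"tx": 0.005,"ty": -0.03,"tz": 0.055,"spin": 3},{"tx": 0.02,"ty": -0.05,"tz": 0.055,"spin": 7},{"tx": 0.045,"ty": -0.0635,"tz": 0.055,"spin": 11},{"tx": 0.075,"ty": -0.0635,"tz": 0.055,"spin": 12.9},{"tx": 0.105,"ty": -0.0635,"tz": 0.055,"spin": 12.9}]'

```text
t: 13.25
ee_pos: [578.8, 38.0, 146.8]
orientation: [-2.093, -2.341, 0.001]
ft_force: [-0.1, -0.0, -5.1]
width: 37.7
grasp_force: 30.0
```

Call:
apply_moves --targets '[{"tx": 0.025,"ty": 0,"tz": 0,"spin": 0},{"tx": 0.042,"ty": 0,"tz": 0,"spin": 0},{"tx": 0.05,"ty": 0,"tz": 0,"spin": 0},{"tx": 0.0526,"ty": 0,"tz": -0.005,"spin": 0},{"tx": 0.0526,"ty": 0,"tz": -0.018,"spin": 0},{"tx": 0.0526,"ty": 0,"tz": -0.026,"spin": 0},{"tx": 0.0526,"ty": 0,"tz": -0.03,"spin": 0},{"tx": 0.0526,"ty": 0,"tz": -0.03,"spin": 0}]'

```text
t: 14.05
ee_pos: [629.9, 38.7, 115.8]
orientation: [-2.092, -2.341, 0.003]
ft_force: [0.7, -0.2, -4.5]
width: 37.7
grasp_force: 30.0
```

Call:
apply_moves --targets '[{"tx": 0,"ty": 0,"tz": -0.003,"spin": 0},{"tx": 0,"ty": 0,"tz": -0.005,"spin": 0},{"tx": 0,"ty": 0,"tz": -0.006,"spin": 0},{"tx": 0,"ty": 0,"tz": -0.0065,"spin": 0},{"tx": 0,"ty": 0,"tz": -0.007,"spin": 0},{"tx": 0,"ty": 0,"tz": -0.007,"spin": 0},{"tx": 0,"ty": 0,"tz": -0.007,"spin": 0},{"tx": 0,"ty": 0,"tz": -0.007,"spin": 0}]'

```text
t: 14.85
ee_pos: [631.2, 38.7, 110.0]
orientation: [2.094, 2.342, 0.0]
ft_force: [-0.1, -1.4, -3.1]
width: 37.6
grasp_force: 30.0
```

```bash
python3 -c "
from h import *
im=ctrl.get_image('scene'); o=ctrl.get_obs();print(o['ee_pos'],o['ft_force'],o['orientation'])
cv2.imwrite('pics/c.png',cv2.resize(im[180:300,300:460],(800,600),interpolation=cv2.INTER_CUBIC)[:,:,::-1])"
```

```text
[631.2005385   38.67296143 110.06689333] [ 0.50614775  0.25662795 -3.88586208] [2.09352642e+00 2.34219769e+00 2.03160555e-04]
```

View pics/c.png

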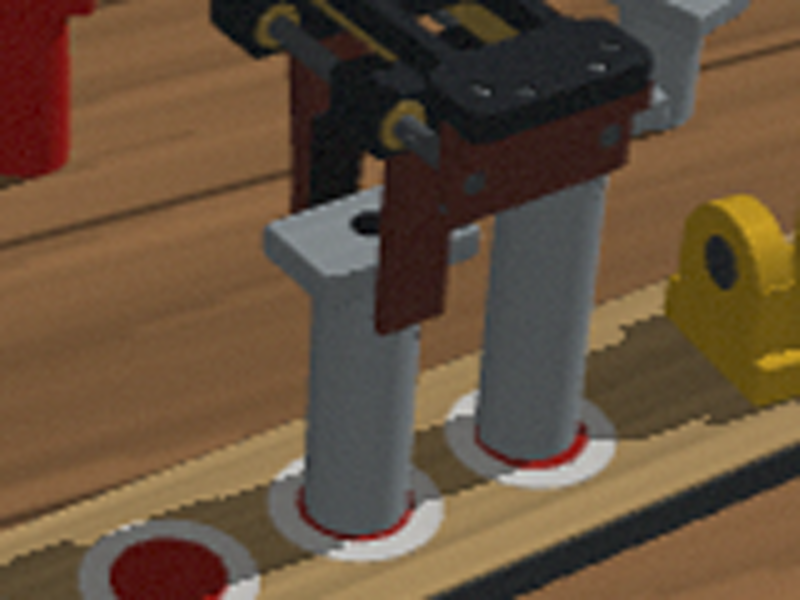

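Both placed pins stand centred on their marks, bases at (357,505) and (530,435), with an even red ring around each. I release pin_115 and go for pin_90.

Call:
apply_moves --targets '[{"tx": 0,"ty": 0,"tz": -0.0003,"spin": 0},{"tx": 0,"ty": 0,"tz": -0.0003,"spin": 0},{"tx": 0,"ty": 0,"tz": -0.0003,"spin": 0},{"tx": 0,"ty": 0,"tz": -0.0003,"spin": 0},{"tx": 0,"ty": 0,"tz": 0,"spin": 0},{"tx": 0,"ty": 0,"tz": 0.005,"spin": 0},{"tx": 0,"ty": 0,"tz": 0.02,"spin": 0},{"tx": 0,"ty": 0,"tz": 0.045,"spin": 0}]' --gripper -1

```text
t: 15.7
ee_pos: [630.2, 38.6, 155.0]
orientation: [-2.092, -2.341, 0.003]
ft_force: [-0.6, -0.3, -0.2]
width: 87.5
grasp_force: 0.0
```

Call:
apply_moves --targets '[{"tx": -0.005,"ty": 0,"tz": 0.01,"spin": 0},{"tx": -0.02,"ty": -0.005,"tz": 0.01,"spin": 5},{"tx": -0.05,"ty": -0.025,"tz": 0.01,"spin": 12},{"tx": -0.08,"ty": -0.05,"tz": 0.01,"spin": 20},{"tx": -0.11,"ty": -0.08,"tz": 0,"spin": 28},{"tx": -0.14,"ty": -0.105,"tz": -0.01,"spin": 36},{"tx": -0.16,"ty": -0.12,"tz": -0.015,"spin": 42},{"tx": -0.1667,"ty": -0.1242,"tz": -0.02,"spin": 44.6}]'

```text
t: 16.5
ee_pos: [461.8, -86.6, 135.1]
orientation: [-1.045, -2.962, 0.001]
ft_force: [0.4, 0.1, -0.2]
width: 87.7
grasp_force: 0.0
```

Call:
apply_moves --targets '[{"tx": 0,"ty": 0,"tz": -0.01,"spin": 0},{"tx": 0,"ty": 0,"tz": -0.025,"spin": 0},{"tx": 0,"ty": 0,"tz": -0.04,"spin": 0},{"tx": 0,"ty": 0,"tz": -0.055,"spin": 0},{"tx": 0,"ty": 0,"tz": -0.063,"spin": 0},{"tx": 0,"ty": 0,"tz": -0.068,"spin": 0},{"tx": 0,"ty": 0,"tz": -0.068,"spin": 0},{"tx": 0,"ty": 0,"tz": -0.068,"spin": 0}]'

```text
t: 17.3
ee_pos: [464.8, -85.5, 67.3]
orientation: [1.048, 2.961, 0.0]
ft_force: [0.6, 0.6, -0.5]
width: 87.9
grasp_force: 0.0
```

Call:
apply_moves --targets '[{"tx": 0,"ty": 0,"tz": 0,"spin": 0},{"tx": 0,"ty": 0,"tz": 0,"spin": 0},{"tx": 0,"ty": 0,"tz": 0,"spin": 0},{"tx": 0,"ty": 0,"tz": 0,"spin": 0},{"tx": 0,"ty": 0,"tz": 0,"spin": 0},{"tx": 0,"ty": 0,"tz": 0,"spin": 0},{"tx": 0,"ty": 0,"tz": 0,"spin": 0},{"tx": 0,"ty": 0,"tz": 0,"spin": 0}]' --gripper 0.3

```text
t: 18.1
ee_pos: [464.6, -85.5, 67.0]
orientation: [1.048, 2.961, 0.0]
ft_force: [-0.0, 0.5, -0.7]
width: 37.5
grasp_force: 30.0
```

Call:
apply_moves --targets '[{"tx": 0,"ty": 0,"tz": 0.005,"spin": 0},{"tx": 0,"ty": 0,"tz": 0.025,"spin": 0},{"tx": 0,"ty": 0.01,"tz": 0.045,"spin": -7},{"tx": 0.005,"ty": 0.025,"tz": 0.055,"spin": -15},{"tx": 0.02,"ty": 0.04,"tz": 0.055,"spin": -23},{"tx": 0.045,"ty": 0.0497,"tz": 0.055,"spin": -31},{"tx": 0.075,"ty": 0.0497,"tz": 0.055,"spin": -39},{"tx": 0.105,"ty": 0.0497,"tz": 0.055,"spin": -44.6}]'

```text
t: 18.9
ee_pos: [569.6, -35.3, 121.8]
orientation: [-2.098, -2.337, 0.002]
ft_force: [-0.6, -0.3, -4.2]
width: 37.7
grasp_force: 30.0
```

Call:
apply_moves --targets '[{"tx": 0.025,"ty": 0,"tz": 0,"spin": 0},{"tx": 0.05,"ty": 0,"tz": 0,"spin": 0},{"tx": 0.065,"ty": 0,"tz": 0,"spin": 0},{"tx": 0.0698,"ty": 0,"tz": -0.005,"spin": 0},{"tx": 0.0698,"ty": 0,"tz": -0.018,"spin": 0},{"tx": 0.0698,"ty": 0,"tz": -0.026,"spin": 0},{"tx": 0.0698,"ty": 0,"tz": -0.03,"spin": 0},{"tx": 0.0698,"ty": 0,"tz": -0.03,"spin": 0}]'

```text
t: 19.7
ee_pos: [637.7, -35.8, 90.7]
orientation: [-2.092, -2.341, 0.003]
ft_force: [0.8, 0.2, -3.9]
width: 37.7
grasp_force: 30.0
```

Call:
apply_moves --targets '[{"tx": 0,"ty": 0,"tz": -0.003,"spin": 0},{"tx": 0,"ty": 0,"tz": -0.005,"spin": 0},{"tx": 0,"ty": 0,"tz": -0.006,"spin": 0},{"tx": 0,"ty": 0,"tz": -0.0065,"spin": 0},{"tx": 0,"ty": 0,"tz": -0.007,"spin": 0},{"tx": 0,"ty": 0,"tz": -0.007,"spin": 0},{"tx": 0,"ty": 0,"tz": -0.007,"spin": 0},{"tx": 0,"ty": 0,"tz": -0.007,"spin": 0}]'

```text
t: 20.5
ee_pos: [639.3, -35.8, 85.1]
orientation: [2.094, 2.342, 0.0]
ft_force: [-0.5, 0.2, -3.6]
width: 38.0
grasp_force: 30.0
```

```bash
python3 -c "
from h import *
im=ctrl.get_image('scene'); o=ctrl.get_obs();print(o['ee_pos'],o['ft_force'],o['orientation'])
cv2.imwrite('pics/d.png',cv2.resize(im[200:320,260:420],(800,600),interpolation=cv2.INTER_CUBIC)[:,:,::-1])"
```

```text
[639.32524192 -35.79733321  85.11652376] [-0.70005599 -0.85189711 -3.25707894] [2.09353301e+00 2.34214810e+00 2.55922762e-04]
```

View pics/d.png

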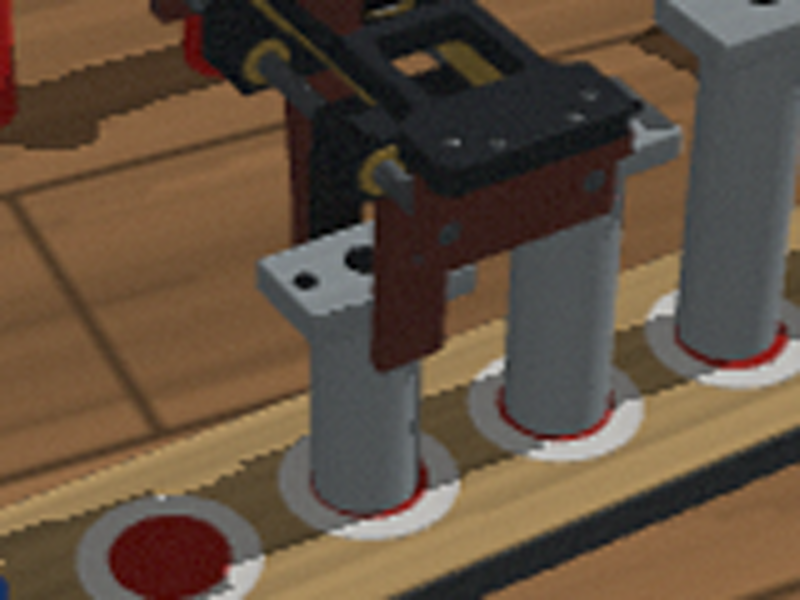

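Pin_90's base is at (368,490), centred on mark_3. I release it and go for pin_65.

Call:
apply_moves --targets '[{"tx": 0,"ty": 0,"tz": -0.0004,"spin": 0},{"tx": 0,"ty": 0,"tz": -0.0004,"spin": 0},{"tx": 0,"ty": 0,"tz": -0.0004,"spin": 0},{"tx": 0,"ty": 0,"tz": -0.0004,"spin": 0},{"tx": 0,"ty": 0,"tz": 0,"spin": 0},{"tx": 0,"ty": 0,"tz": 0.005,"spin": 0},{"tx": 0,"ty": 0,"tz": 0.025,"spin": 0},{"tx": 0,"ty": 0,"tz": 0.055,"spin": 0}]' --gripper -1

```text
t: 21.35
ee_pos: [637.9, -35.7, 139.2]
orientation: [-2.092, -2.34, 0.003]
ft_force: [1.0, 0.9, -0.9]
width: 87.8
grasp_force: 0.0
```

Call:
apply_moves --targets '[{"tx": -0.005,"ty": 0,"tz": 0.01,"spin": 0},{"tx": -0.03,"ty": 0,"tz": 0.015,"spin": 5},{"tx": -0.065,"ty": 0,"tz": 0.015,"spin": 12},{"tx": -0.1,"ty": 0.005,"tz": 0.015,"spin": 20},{"tx": -0.135,"ty": 0.015,"tz": 0.015,"spin": 28},{"tx": -0.165,"ty": 0.04,"tz": 0.015,"spin": 36},{"tx": -0.185,"ty": 0.075,"tz": 0.015,"spin": 44},{"tx": -0.195,"ty": 0.11,"tz": 0.015,"spin": 52}]'

```text
t: 22.15
ee_pos: [441.5, 74.6, 154.7]
orientation: [-0.848, -3.024, 0.001]
ft_force: [0.7, -0.7, 0.1]
width: 87.9
grasp_force: 0.0
```

Call:
apply_moves --targets '[{"tx": -0.002,"ty": 0.035,"tz": 0,"spin": 8},{"tx": -0.004,"ty": 0.07,"tz": 0,"spin": 16},{"tx": -0.006,"ty": 0.105,"tz": 0,"spin": 24},{"tx": -0.008,"ty": 0.14,"tz": 0,"spin": 32},{"tx": -0.0099,"ty": 0.17,"tz": 0,"spin": 40},{"tx": -0.0099,"ty": 0.195,"tz": 0,"spin": 47},{"tx": -0.0099,"ty": 0.21,"tz": -0.01,"spin": 52.6},{"tx": -0.0099,"ty": 0.213,"tz": -0.02,"spin": 52.6}]'

```text
t: 22.95
ee_pos: [434.2, 288.6, 134.7]
orientation: [-0.577, 3.087, 0.001]
ft_force: [-0.1, 0.4, -0.1]
width: 88.0
grasp_force: 0.0
```

```bash
python3 -c "
from h import *
ims={c:ctrl.get_image(c) for c in('scene','top')}
cv2.imwrite('pics/e.png',np.hstack([ims['scene'][150:390,190:510],ims['top'][60:300,110:430]])[:,:,::-1])
o=ctrl.get_obs();print(o['ee_pos'],o['orientation'],o['qpos'])
for x,y,h in((622.5,113.3,140),(631.1,38.7,115),(639.2,-35.8,90)):
    print(h,*[(c,[v.round(1) if hasattr(v,'round') else v for v in fit(ims,x,y,h,18,(c,))]) for c in ims])
"
```

```text
[432.93648552 286.47170398 133.39567427] [ 5.69687183e-01 -3.08656444e+00  1.96662553e-03] [ 5.61683030e-01  3.99657213e-01  1.92397212e+00 -1.26825236e-04
  8.21115894e-01 -1.37405865e+00]
140 ('scene', [array([622.8, 110.6,   1.7]), np.float64(1817.5)]) ('top', [array([617. , 113. ,   1.7]), np.float64(231.4)])
115 ('scene', [array([634. ,  36.2,   1.7]), np.float64(1664.1)]) ('top', [array([627. ,  38.8,   1.7]), np.float64(225.9)])
90 ('scene', [array([643.2, -39.4,   1.7]), np.float64(258.7)]) ('top', [array([637.1, -38.1,   1.7]), np.float64(567.4)])
```

View pics/e.png

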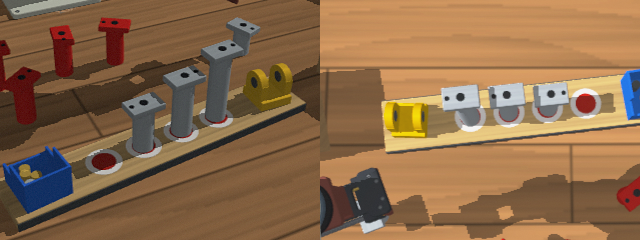

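The three placed pins stand upright on their marks: left crop bases at (145,150), (182,132), (217,118). Casting and bin have not moved. Descending on pin_65.

Call:
apply_moves --targets '[{"tx": 0,"ty": 0,"tz": -0.015,"spin": 0},{"tx": 0,"ty": 0,"tz": -0.035,"spin": 0},{"tx": 0,"ty": 0,"tz": -0.055,"spin": 0},{"tx": 0,"ty": 0,"tz": -0.072,"spin": 0},{"tx": 0,"ty": 0,"tz": -0.085,"spin": 0},{"tx": 0,"ty": 0,"tz": -0.0935,"spin": 0},{"tx": 0,"ty": 0,"tz": -0.0935,"spin": 0},{"tx": 0,"ty": 0,"tz": -0.0935,"spin": 0}]'

```text
t: 23.85
ee_pos: [434.6, 287.1, 41.8]
orientation: [-0.572, 3.089, 0.0]
ft_force: [-0.6, 0.3, 0.1]
width: 87.9
grasp_force: 0.0
```

Call:
apply_moves --targets '[{"tx": 0,"ty": 0,"tz": 0,"spin": 0},{"tx": 0,"ty": 0,"tz": 0,"spin": 0},{"tx": 0,"ty": 0,"tz": 0,"spin": 0},{"tx": 0,"ty": 0,"tz": 0,"spin": 0},{"tx": 0,"ty": 0,"tz": 0,"spin": 0},{"tx": 0,"ty": 0,"tz": 0,"spin": 0},{"tx": 0,"ty": 0,"tz": 0,"spin": 0},{"tx": 0,"ty": 0,"tz": 0,"spin": 0}]' --gripper 0.3

```text
t: 24.65
ee_pos: [434.3, 287.3, 41.5]
orientation: [-0.573, 3.089, 0.0]
ft_force: [-0.8, 0.1, 0.2]
width: 37.7
grasp_force: 30.0
```

Call:
apply_moves --targets '[{"tx": 0,"ty": 0,"tz": 0.005,"spin": 0},{"tx": 0,"ty": 0,"tz": 0.025,"spin": 0},{"tx": 0,"ty": 0,"tz": 0.05,"spin": 0},{"tx": 0,"ty": -0.01,"tz": 0.08,"spin": -5},{"tx": 0,"ty": -0.03,"tz": 0.1,"spin": -12},{"tx": 0.003,"ty": -0.06,"tz": 0.105,"spin": -20},{"tx": 0.006,"ty": -0.095,"tz": 0.105,"spin": -28},{"tx": 0.01,"ty": -0.13,"tz": 0.105,"spin": -36}]'

```text
t: 25.45
ee_pos: [443.8, 156.0, 146.8]
orientation: [-0.417, -3.114, 0.0]
ft_force: [0.6, 0.4, -4.0]
width: 37.7
grasp_force: 30.0
```

Call:
apply_moves --targets '[{"tx": 0.003,"ty": -0.035,"tz": 0,"spin": -8},{"tx": 0.006,"ty": -0.07,"tz": 0,"spin": -16},{"tx": 0.01,"ty": -0.105,"tz": 0,"spin": -24},{"tx": 0.015,"ty": -0.14,"tz": 0,"spin": -32},{"tx": 0.02,"ty": -0.175,"tz": 0,"spin": -40},{"tx": 0.03,"ty": -0.21,"tz": 0,"spin": -48},{"tx": 0.045,"ty": -0.24,"tz": 0,"spin": -56},{"tx": 0.065,"ty": -0.26,"tz": 0,"spin": -62}]'

```text
t: 26.25
ee_pos: [508.5, -104.8, 146.3]
orientation: [-1.963, -2.451, 0.002]
ft_force: [0.6, 0.9, -3.7]
width: 37.6
grasp_force: 30.0
```

Call:
apply_moves --targets '[{"tx": 0.025,"ty": -0.0074,"tz": 0,"spin": -5},{"tx": 0.055,"ty": -0.0074,"tz": 0,"spin": -6.6},{"tx": 0.085,"ty": -0.0074,"tz": 0,"spin": -6.6},{"tx": 0.115,"ty": -0.0074,"tz": -0.01,"spin": -6.6},{"tx": 0.132,"ty": -0.0074,"tz": -0.025,"spin": -6.6},{"tx": 0.1384,"ty": -0.0074,"tz": -0.04,"spin": -6.6},{"tx": 0.1384,"ty": -0.0074,"tz": -0.055,"spin": -6.6},{"tx": 0.1384,"ty": -0.0074,"tz": -0.065,"spin": -6.6}]'

```text
t: 27.05
ee_pos: [645.5, -109.9, 79.3]
orientation: [-2.091, -2.34, 0.003]
ft_force: [-0.4, -0.1, -3.6]
width: 37.8
grasp_force: 30.0
```

Call:
apply_moves --targets '[{"tx": 0,"ty": 0,"tz": -0.006,"spin": 0},{"tx": 0,"ty": 0,"tz": -0.012,"spin": 0},{"tx": 0,"ty": 0,"tz": -0.016,"spin": 0},{"tx": 0,"ty": 0,"tz": -0.019,"spin": 0},{"tx": 0,"ty": 0,"tz": -0.021,"spin": 0},{"tx": 0,"ty": 0,"tz": -0.0215,"spin": 0},{"tx": 0,"ty": 0,"tz": -0.0215,"spin": 0},{"tx": 0,"ty": 0,"tz": -0.0215,"spin": 0}]'

```text
t: 27.85
ee_pos: [647.9, -110.3, 60.2]
orientation: [2.093, 2.342, 0.0]
ft_force: [-1.5, -0.5, -4.2]
width: 37.7
grasp_force: 30.0
```

```bash
python3 -c "
from h import *
im=ctrl.get_image('scene'); o=ctrl.get_obs();print(o['ee_pos'],o['ft_force'],o['orientation'])
cv2.imwrite('pics/f.png',cv2.resize(im[220:340,220:380],(800,600),interpolation=cv2.INTER_CUBIC)[:,:,::-1])"
```

```text
[ 647.90211465 -110.26588283   60.22888484] [ 0.06035583  0.0792853  -4.2779823 ] [2.09336494e+00 2.34198216e+00 3.55977844e-04]
```

View pics/f.png

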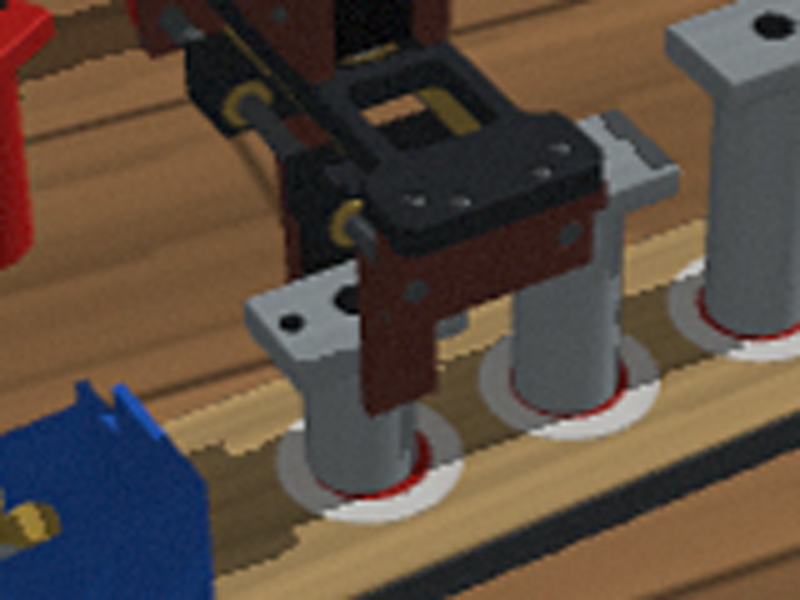

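Pin_65 sits slightly left of its mark: shank 305–413 against disc 277–463. I quantify the offset before releasing it.

```bash
python3 -c "
from h import *
im=ctrl.get_image('scene')
def edges(x,y,z):
    q=np.array([proj('scene',(x+18*np.cos(t),y+18*np.sin(t),z)) for t in np.linspace(0,6.28,60)]); return q[:,0].min().round(2),q[:,0].max().round(2),q[:,1].mean().round(1)
for n,(x,y) in {'90':(639.2,-35.8),'65':(647.7,-110.2)}.items():
  for z in(26,34):
    l,r,row=edges(x,y,z); row=int(round(row))
    for rr in (row,):
        g=im[rr].astype(int); print(n,z,'pred',l,r,row)
        hsv=cv2.cvtColor(im[rr:rr+1],cv2.COLOR_RGB2HSV)[0]; a=int(l)-8
        print(a,[tuple(int(q) for q in v) for v in g[a:a+10]],'...',int(r)-5,[tuple(int(q) for q in v) for v in g[int(r)-5:int(r)+5]])
"
```

```text
90 26 pred 322.68 344.53 292
314 [(90, 75, 51), (91, 79, 56), (100, 93, 83), (103, 103, 101), (103, 103, 100), (102, 99, 99), (105, 104, 103), (100, 99, 98), (81, 81, 82), (73, 77, 80)] ... 339 [(85, 88, 91), (93, 96, 99), (104, 110, 111), (100, 105, 108), (67, 60, 62), (81, 56, 55), (106, 107, 104), (101, 101, 99), (101, 99, 100), (104, 104, 102)]
90 34 pred 322.7 344.65 288
314 [(149, 123, 82), (151, 125, 84), (155, 127, 85), (158, 131, 85), (148, 124, 81), (96, 89, 79), (103, 102, 102), (100, 99, 97), (83, 83, 85), (71, 76, 77)] ... 339 [(82, 86, 88), (87, 91, 94), (100, 104, 108), (106, 111, 113), (111, 115, 118), (98, 97, 94), (105, 102, 101), (102, 100, 98), (96, 89, 80), (88, 77, 56)]
65 26 pred 282.42 305.04 308
274 [(91, 75, 49), (86, 75, 58), (99, 94, 91), (104, 104, 102), (104, 102, 102), (105, 104, 102), (96, 96, 93), (66, 69, 72), (74, 78, 78), (72, 75, 77)] ... 300 [(69, 72, 73), (66, 71, 73), (69, 70, 71), (68, 47, 48), (78, 15, 10), (86, 58, 56), (103, 106, 105), (101, 100, 99), (101, 100, 99), (102, 100, 99)]
65 34 pred 282.24 304.97 304
274 [(150, 123, 81), (151, 124, 83), (152, 124, 80), (157, 130, 85), (164, 143, 110), (189, 182, 171), (173, 173, 170), (59, 65, 65), (72, 74, 77), (74, 78, 80)] ... 299 [(89, 91, 92), (71, 73, 75), (71, 71, 75), (71, 74, 75), (88, 89, 87), (105, 104, 101), (103, 102, 99), (103, 101, 100), (102, 101, 100), (101, 100, 98)]
```

Pin_65 is about 2.5 mm off towards −y. I shift it while it is still just off the board, then lower it.

Call:
apply_moves --targets '[{"tx": 0,"ty": 0,"tz": 0.002,"spin": 0},{"tx": 0,"ty": 0.001,"tz": 0.003,"spin": 0},{"tx": -0.0003,"ty": 0.0025,"tz": 0.003,"spin": 0},{"tx": -0.0003,"ty": 0.0025,"tz": 0.002,"spin": 0},{"tx": -0.0003,"ty": 0.0025,"tz": 0.001,"spin": 0},{"tx": -0.0003,"ty": 0.0025,"tz": 0,"spin": 0},{"tx": -0.0003,"ty": 0.0025,"tz": -0.0006,"spin": 0},{"tx": -0.0003,"ty": 0.0025,"tz": -0.0006,"spin": 0}]'

```text
t: 28.75
ee_pos: [647.4, -107.7, 59.5]
orientation: [-2.094, -2.342, 0.0]
ft_force: [-0.8, 1.0, -0.6]
width: 37.9
grasp_force: 30.0
```

Call:
apply_moves --targets '[{"tx": 0,"ty": 0,"tz": 0,"spin": 0},{"tx": 0,"ty": 0,"tz": 0,"spin": 0},{"tx": 0,"ty": 0,"tz": 0,"spin": 0},{"tx": 0,"ty": 0,"tz": 0,"spin": 0},{"tx": 0,"ty": 0,"tz": -0.0003,"spin": 0},{"tx": 0,"ty": 0,"tz": -0.0003,"spin": 0},{"tx": 0,"ty": 0,"tz": -0.0003,"spin": 0},{"tx": 0,"ty": 0,"tz": -0.0003,"spin": 0}]'

```text
t: 29.55
ee_pos: [647.4, -107.7, 59.5]
orientation: [2.094, 2.342, 0.0]
ft_force: [-3.8, 1.6, 5.4]
width: 37.8
grasp_force: 30.0
```

Call:
apply_moves --targets '[{"tx": 0,"ty": 0,"tz": 0,"spin": 0},{"tx": 0,"ty": 0,"tz": 0,"spin": 0},{"tx": 0,"ty": 0,"tz": 0,"spin": 0},{"tx": 0,"ty": 0,"tz": 0,"spin": 0},{"tx": 0,"ty": 0,"tz": 0,"spin": 0},{"tx": 0,"ty": 0,"tz": 0.005,"spin": 0},{"tx": 0,"ty": 0,"tz": 0.025,"spin": 0},{"tx": 0,"ty": 0,"tz": 0.06,"spin": 0}]' --gripper -1

```text
t: 30.35
ee_pos: [645.6, -107.4, 117.6]
orientation: [-2.091, -2.339, 0.004]
ft_force: [0.7, 0.3, 1.1]
width: 87.7
grasp_force: 0.0
```

Call:
apply_moves --targets '[{"tx": 0,"ty": 0,"tz": 0.03,"spin": 0},{"tx": -0.02,"ty": 0,"tz": 0.06,"spin": 0},{"tx": -0.055,"ty": -0.01,"tz": 0.09,"spin": 0},{"tx": -0.1,"ty": -0.03,"tz": 0.1,"spin": 0},{"tx": -0.14,"ty": -0.06,"tz": 0.1,"spin": 0},{"tx": -0.18,"ty": -0.09,"tz": 0.1,"spin": 0},{"tx": -0.22,"ty": -0.12,"tz": 0.1,"spin": 0},{"tx": -0.25,"ty": -0.15,"tz": 0.1,"spin": 0}]'

```text
t: 31.15
ee_pos: [395.2, -258.2, 219.6]
orientation: [2.093, 2.342, -0.0]
ft_force: [0.4, -0.6, 0.5]
width: 87.8
grasp_force: 0.0
```

Call:
apply_moves --targets '[{"tx": -0.03,"ty": -0.03,"tz": 0,"spin": 0},{"tx": -0.06,"ty": -0.06,"tz": 0,"spin": 0},{"tx": -0.08,"ty": -0.09,"tz": 0,"spin": 0},{"tx": -0.08,"ty": -0.12,"tz": 0,"spin": 0},{"tx": -0.08,"ty": -0.15,"tz": 0,"spin": 0},{"tx": -0.08,"ty": -0.18,"tz": 0,"spin": 0},{"tx": -0.08,"ty": -0.2,"tz": 0,"spin": 0},{"tx": -0.08,"ty": -0.2,"tz": 0,"spin": 0}]'

```text
t: 31.95
ee_pos: [317.4, -460.0, 219.5]
orientation: [2.095, 2.339, -0.001]
ft_force: [0.1, -0.5, -0.9]
width: 87.7
grasp_force: 0.0
```

```bash
cat > fin.py <<'E'
from h import *
ims={c:ctrl.get_image(c) for c in('scene','top')}
cv2.imwrite('pics/'+__import__('sys').argv[1],cv2.resize(ims['scene'][170:370,190:510],(800,500),interpolation=cv2.INTER_CUBIC)[:,:,::-1])
o=ctrl.get_obs();print(o['t'],o['ee_pos'])
for x,y,h in((622.5,113.3,140),(631.1,38.7,115),(639.2,-35.8,90),(647.7,-110.2,65)):
    def plate(n,p):   # plate + upper shank only, bright-edge alignment
        e=0; return e
    # compare edges: correlate model outline gradient with image gradient
    best={}
    for c in ims:
        g=cv2.GaussianBlur(cv2.cvtColor(ims[c],cv2.COLOR_RGB2LAB).astype(np.float32),(0,0),.7)
        G=sum(np.hypot(cv2.Sobel(g[:,:,k],5,1,0),cv2.Sobel(g[:,:,k],5,0,1)) for k in range(3)); G=np.minimum(G,120)
        def f(p):
            m=model(c,p[0],p[1],p[2],h,18); E=np.hypot(cv2.Sobel(m,6,1,0),cv2.Sobel(m,6,0,1)); return -(E*G).sum()/E.sum()
        best[c]=f
    f=lambda p:best['scene'](p)+best['top'](p)
    for nm,q in list(best.items())+[('both',f)]:
        s=np.array([x,y,1.68]); r=minimize(q,s,method='Nelder-Mead',options=dict(initial_simplex=[s,s+[4,0,0],s+[0,4,0],s+[0,0,.1]],maxiter=80))
        print(h,nm,(r.x-s)[:2].round(1),np.degrees(r.x[2]).round(1))
E
python3 fin.py g.png
```

```text
32.05 [ 317.14583789 -457.30509029  219.01226851]
140 scene [-2.5 -0.8] 96.2
140 top [-2.5 -0.8] 96.2
140 both [-2.5 -0.8] 96.2
115 scene [-1.3  0.6] 97.3
115 top [-1.3  0.6] 97.3
115 both [-1.3  0.6] 97.3
90 scene [ 0.8 -1. ] 97.9
90 top [ 0.8 -1. ] 97.9
90 both [ 0.8 -1. ] 97.9
65 scene [-2.   0.7] 97.4
65 top [-2.   0.7] 97.4
65 both [-2.   0.7] 97.4
```

View pics/g.png

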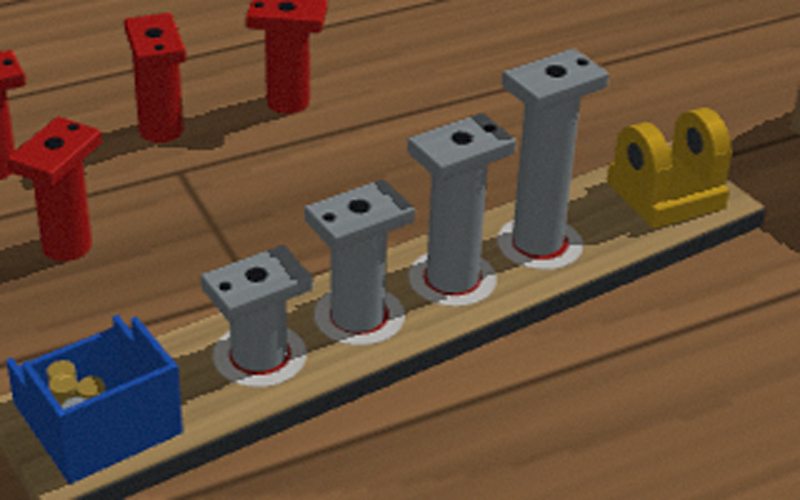

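The final picture shows all four pins upright and centred, stepping down from the casting (670,165) to the bin (95,400). Their bases are at (543,250), (455,283), (360,322) and (262,365), all within about 2.6 mm. That offset check turned out to use the top camera only, because of a loop bug in my script, but the scene picture agrees with it. The arm is clear.

```bash
python3 -c "
from workcell import ctrl
print(ctrl.close_job())"
```

```text
the job is handed in; nothing more can be done
None
```

I handed the job in at about 32 s: the 140, 115, 90 and 65 mm pins stand upright on marks 1 to 4, tallest next to the casting, each within about 3 mm of its mark's centre, with the casting and bin not touched.

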